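# Press the cork foot onto a pen tray in the toggle clamp jig

## Robot

A 7-joint arm with a two-finger parallel gripper is mounted at the origin on the work surface. World frame = base frame: x ahead of the robot, y to its left, z up, the work surface at z = 0. Lengths are in m, angles in rad, forces in N, time in s.
With the tool pointing down it reaches from about 0.4 to 0.875 m from the base axis. Payload 4.4 kg.
Tool frame: the origin (TCP) lies midway between the tips of the shut fingers; the grasp point (between the pads) lies ctrl.grip_depth behind it (ctrl.grip_depth is the distance from the TCP to the grasp point, in m); z points along the fingers, y is the line along which they close (so a half turn about z gives the same grasp; the last joint's range is limited). The gripper opens to 85 mm and grips with 20 to 120 N. Pads are 22 mm wide; open, the fingers measure 114 mm over their backs; the gripper's body (76 mm by 85 mm) begins 54 mm behind the grasp point. The pads swing forward as they close: fully open they stand 13 mm farther back than shut.
Start: joints at [1.048, 0.628, 0.038, 1.517, -0.027, 0.996, -0.02], TCP at [0.287, -0.583, 0.231] pointing down, gripper open.
Joint ranges: [-3.06, 3.06], [-0.37, 2.12], [-1.25, 1.32], [0.18, 2.47], [-1.1, 4.24], [0.23, 1.98], [-2.94, 2.94]. Speed limits (rad/s): [2.57, 2.57, 3.14, 3.14, 3.14, 3.14, 3.14].

## Interface

Orientations are given as a rotation vector (axis times angle).
In Python, from cell import read_state, cams, ctrl gives the robot as it stands.
- The arm moves only by the tool send_rows, never from a script. Its argument "commands" is a list that holds one entry, the list of rows, each a list of 7 numbers: the shift along the tool's x, y, z in mm, then the turn, a rotation vector about the tool's x, y, z in degrees, then the opening, from 0 (shut) to 1 (fully open). A call has 1 to 10 rows; each row is the pose to reach, as a shift and turn from the pose commanded when the call began, along the tool's axes at that moment; what a row does not reach only later rows make up. A row lasts 1/8 s, in which the tool goes at most 62.5 mm and 10.7 degrees, less where a joint would pass 70% of its speed; a pose out of reach is approached as far as the arm can. A call with a gripper value outside its range is refused whole. The fingers move at their own pace and stop on an object; "force" is the grip in N (left out, the last holds). Time passes only in rows, so rows that repeat a pose let the fingers close. It gives the time, the measured TCP pose, the force, the opening and the grip force at its end, in the units of the state.
- read_state(): the state, without advancing time (a new reading comes with each control period).
- cams.read_camera(name): name is "side" or "top" or "wrist"; returns a dict with "image" (384x512x3 uint8, red, green, blue), "mtx" (3x3 intrinsics, pixels), "pose" (4x4, takes a point from camera to world coordinates). Camera axes: x right, y down, z forward; pixel columns grow to the right and rows downward; lengths in m; the calibration is good to about 2 mm. A picture is of the moment at which its call begins. There is no depth.
- ctrl.job_done(): hands the job in; it is judged then, once.
The state is a dict: "t": time; "joints": joint angles; "dq": joint speeds; "joint_efforts": joint torques, N m; "tool_pos": TCP position; "ee_rot": TCP orientation; "contact_force": force on the tool from outside, world axes, zero at the start; "moment": the same for the moment, N m; "width": finger opening in m; "grip_force": force on a finger pad.
Only numpy, scipy, OpenCV 4.12 (cv2) and the standard library are available. Lean on these libraries where they do the work, as an engineer would, in place of code of your own. Each camera call takes 0.05 s, during which the arm holds its last target. There are 200 camera calls.

## Task

Take the wooden pen tray from its stand and lay it rim down (cork foot up) on the gluing jig's riser, pushed fully home against both metal stops, and let go of it. Then swing the red-knobbed toggle clamp handle over centre so that the clamp holds the tray down by itself, let go for at least two seconds so the cork is pressed on, and swing the handle fully back open. Leave the tray lying home in the jig and do not disturb the other things on the desk.

Things in the scene. Friction and masses are not known exactly. Their poses are not given: they have to be found in the camera images.
- tray: Loose pale wooden pen tray, an open box 120 x 60 x 24 mm deep, walls 5 mm, 70 to 140 g, standing on a short end in the stand. Origin: centre of that lower end, halfway through width and depth. +z along its 120 mm length (up while it stands), +x across its 60 mm width, +y out of its closed base; the open rim faces -y, so rim down means +y up. Both ends are alike.
- tray_mid (a point): Middle of the tray, 60 mm along its length from the origin, halfway through its width and 24 mm depth; axes as tray. A cork foot 70 (z) x 42 (x) x 3 mm is glued on the middle of the base, so the tray is 27 mm thick there.
- stand: Fixed low dark wooden stand, 96 x 60 mm, 16 mm high, with a slot 68 x 29 mm and 10 mm deep, its floor 6 mm above the stand's underside; the tray stands loosely in it. Origin: centre of its underside, on the 3 mm thick grey desk mat.
- jig: Fixed gluing jig on the desk mat. Plywood board 12 mm thick, 130 mm in x (centred), y -180 to +90 mm; origin on its underside. A white riser, x -20 to 20, y -172 to -45 mm, top at z = 28 mm, carries the tray, which lies with its length along the jig's y and overhangs 10 mm on each long side. The toggle clamp stands at +y; its blue cheeks (x -20 to 20, y -18 to 54 mm) reach z = 145 mm.
- nest_mid (a point): Point where tray_mid lies when the tray is rim down and fully home against both stops: jig x 0, y -110, z 40 mm. Axes as jig. Home, the tray covers jig y -170 to -50, x -30 to 30 mm.
- end_stop (a point): Centre of the face of the aluminium end stop, at the riser's clamp end: face at jig y = -50 mm, looking to -y, from x -30 to +36 mm, its top at z = 42 mm (14 mm above the riser). One short end of the tray goes against it. Axes as jig.
- side_fence (a point): Centre of the face of the aluminium side fence: face at jig x = +30 mm, looking to -x, only from y -95 to -50 mm, its top at z = 42 mm. One long side of the tray goes against it. Axes as jig.
- clamp_hinge (a point): Hinge axis of the clamp handle, along the jig's x, at jig y = 0, z = 135 mm; axes as jig. While the clamp is open its 10 mm wide arm slants up towards -y over the riser's clamp end (jig y -90 to -18 mm, z 75 to 160 mm).
- clamp_knob (a point): Centre of the red ball knob, 36 mm diameter, at the end of the clamp handle, 130 mm from clamp_hinge; it moves in the jig's y-z plane (x = 0). The handle is a steel bar 10 mm wide in x, with a red sleeve 15 mm wide below the knob. Pinched on its two sides along the jig's x, the ball turns easily between the fingers.
- clamp_handle (a joint): Handle angle, rad: 0 = open stop, handle towards +y, 17 degrees above level; grows as the knob swings up and over towards -y; 1.45 = closed stop, 10 degrees past upright. The arm comes down meanwhile. The sprung nose resists from about 0.8 (a few newtons at the knob) to dead centre at 1.25; past it it snaps to its stop and holds. A pull of a few newtons reopens it; its weight keeps it open.
- clamp_pad: Black rubber ball nose, 28 mm diameter, sprung (about 2 N per mm) at the end of the clamp arm; origin at the ball's centre. Closed, it presses the cork foot at the middle of the tray with about 12 N. Open, it hangs at jig y -80, its underside at z = 110 mm.
- pen_jar: Loose cream ceramic pen jar, 84 mm across, 100 mm high, at the back of the desk (large x); origin under its centre. Leave alone.
- glue: Loose white glue bottle, orange cap, 48 mm across, 120 mm high, at the back; origin under its centre. Leave alone.
- mug: Loose blue mug, 82 mm across, 90 mm high, at the back; origin under its centre. Leave alone.
- notebook_a: Loose slim dark blue notebook, 105 x 148 x 8 mm, lying near the robot; origin under its centre. Leave alone.
- notebook_b: Loose slim rust-red notebook, 105 x 148 x 8 mm, lying on the blue one; origin under its centre. Leave alone.
- pencil: Loose black retractable pencil, 150 mm long (its y), 9 mm thick, lying near the robot; origin under its centre. Leave alone.
- pad_box: Loose open cardboard box, 110 x 90 x 35 mm, on the robot's right; origin under its centre. Leave alone.

How it is judged:
On the way, in this order (a step that is already met when the one before it is completed fails the run):
1. the tray lies rim down, home against both stops, let go, with the clamp still open (x of tray_mid in the frame of nest_mid between -0.0025 and 0.0025 m and y of tray_mid in the frame of nest_mid between -0.0025 and 0.0025 m and z of tray_mid in the frame of nest_mid between -0.004 and 0.004 m and angle between tray's own y axis and vertical below 0.08 rad and angle between the z axis of tray and the y axis of jig, either way round below 0.05 rad and contact force between each of the fingers, the arm and jig below 0.3 N and contact force between each of the fingers, the arm and tray below 0.3 N and value of joint clamp_handle below 0.5 rad), for 0.2 s.
2. the clamp is closed past its centre, pressing on the tray by itself, with the robot off it, for two seconds (x of tray_mid in the frame of nest_mid between -0.0025 and 0.0025 m and y of tray_mid in the frame of nest_mid between -0.0025 and 0.0025 m and z of tray_mid in the frame of nest_mid between -0.004 and 0.004 m and angle between tray's own y axis and vertical below 0.08 rad and angle between the z axis of tray and the y axis of jig, either way round below 0.05 rad and contact force between each of the fingers, the arm and jig below 0.3 N and contact force between each of the fingers, the arm and tray below 0.3 N and value of joint clamp_handle above 1.35 rad and contact force between clamp_pad and tray above 5 N), for 2 s.
At the end, for the whole second after the job is handed in: The tray lies at rest, rim down, on the riser: its middle within 2.5 mm of nest_mid in jig x and y and 4 mm in z, base up within 0.08 rad, its length along the jig's y within 0.05 rad; the clamp handle is fully open (below 0.12 rad), and the robot touches neither (x of tray_mid in the frame of nest_mid between -0.0025 and 0.0025 m and y of tray_mid in the frame of nest_mid between -0.0025 and 0.0025 m and z of tray_mid in the frame of nest_mid between -0.004 and 0.004 m and angle between tray's own y axis and vertical below 0.08 rad and angle between the z axis of tray and the y axis of jig, either way round below 0.05 rad and contact force between each of the fingers, the arm and jig below 0.3 N and contact force between each of the fingers, the arm and tray below 0.3 N and value of joint clamp_handle below 0.12 rad and linear speed of tray below 0.01 m/s).
It fails at once if a bystander (pen jar, glue, mug, notebooks, pencil or cardboard box) is moved more than 25 mm (distance of any of pen_jar, glue, mug, notebook_a, notebook_b, pencil, pad_box from where it was at the start of the episode above 0.025 m).
It also fails if it takes over 69 s, if anything falls off the work surface, if the arm or the gripper's body presses on something with over 40 N, if the wrist force passes 120 N, or if a joint passes its speed limit or range.

## Working session

There is one attempt and no reset: what is moved stays moved. The work goes in short steps, Python scripts to look and compute and a tool call to move; the robot and the scene stay as the last step left them, time stands still between calls to the robot, and variables do not carry over. Pictures are saved under pics/ and viewed, at most 10 in all, crops included, and the job is handed in when it is done.

Besides the shell and the picture viewer there is one more tool, called after ">>>" as name(argument=value, ...) on one line, values as JSON. send_rows: Moves the arm, as the interface text tells. Its arguments: {"type":"object","properties":{"commands":{"type":"array"},"force":{"type":"number"}},"required":["commands"]}

```bash
ls; mkdir -p pics; python3 - <<'E'
from cell import read_state, cams, ctrl
import cv2,numpy as np
print(read_state(), ctrl.grip_depth)
ims=[]
for n in ("top","side"):
    c=cams.read_camera(n); np.savez(f"{n}0.npz",**c); cv2.imwrite(f"pics/{n}0.png",cv2.cvtColor(c["image"],cv2.COLOR_RGB2BGR)); print(n,c["mtx"].tolist(),c["pose"].round(4).tolist())
E
```

```text
pics
{'t': 0.0, 'joints': array([ 1.04821357,  0.62931866,  0.0384495 ,  1.51838203, -0.02699884,
        0.99628907, -0.01996301]), 'dq': array([ 0.00219767, -0.00159111,  0.00029074, -0.0003489 , -0.0022235 ,
       -0.00113905, -0.00114392]), 'joint_efforts': array([-1.47359260e-04, -5.63386667e+01,  1.22607742e+00, -1.93440467e+01,
        1.09162283e-02,  1.05881039e-02, -1.15003218e-05]), 'tool_pos': array([ 0.28643599, -0.58278622,  0.23040254]), 'ee_rot': array([-3.05822422e+00, -7.10925901e-01,  7.12102657e-04]), 'contact_force': array([-0.07138708,  0.44912706,  0.49266872]), 'moment': array([0.00047596, 0.02809172, 0.01799748]), 'grip_force': 0.0, 'width': 0.08558920702581704} 0.0187
top [[369.5010801483833, 0.0, 261.80545555566323], [0.0, 369.5010801483833, 193.18796225459639], [0.0, 0.0, 1.0]] [[-0.0127, -0.9961, 0.0873, 0.4407], [-0.9999, 0.0123, -0.0044, -0.1139], [0.0033, -0.0874, -0.9962, 1.4933], [0.0, 0.0, 0.0, 1.0]]
side [[370.6926285318824, 0.0, 252.24079309054414], [0.0, 370.6926285318824, 186.66599743567707], [0.0, 0.0, 1.0]] [[-0.8384, -0.2693, 0.4738, 0.0347], [-0.5448, 0.435, -0.7169, 0.6862], [-0.013, -0.8592, -0.5115, 0.7062], [0.0, 0.0, 0.0, 1.0]]
```

View pics/top0.png

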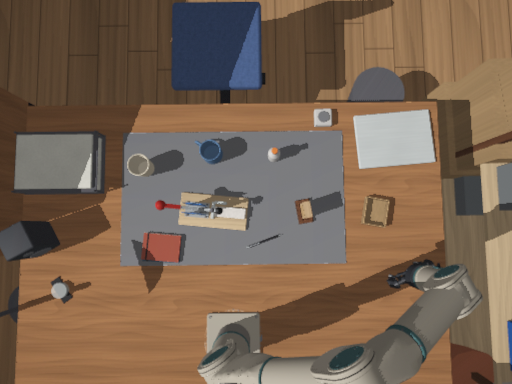

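View pics/side0.png

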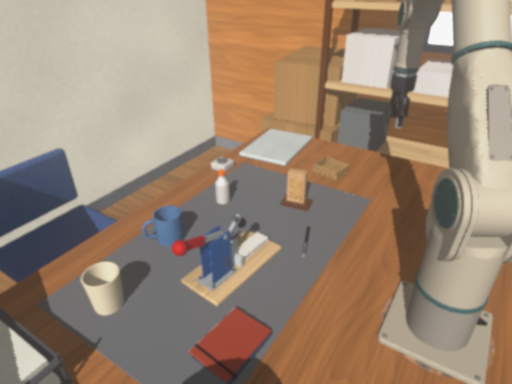

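The top view shows the jig at about (213,211), knob at (160,205), the standing tray and stand at about (305,210), notebooks at (162,247) and pencil at (265,241). The side view shows the tray at (297,187) and knob at (180,247). I'll zoom in.

```bash
python3 - <<'E'
import cv2,numpy as np
t=cv2.imread("pics/top0.png"); s=cv2.imread("pics/side0.png")
a=cv2.resize(t[180:240,140:330],None,fx=4,fy=4,interpolation=cv2.INTER_CUBIC)
b=cv2.resize(s[160:215,275:320],None,fx=6,fy=6,interpolation=cv2.INTER_CUBIC)
c=cv2.resize(s[205:305,165:285],None,fx=3.3,fy=3.3,interpolation=cv2.INTER_CUBIC)
o=np.zeros((240+335,760,3),np.uint8); o[:240,:760]=a; o[240:240+330,:270]=b; o[240:240+330,280:280+396]=c
cv2.imwrite("pics/crop0.png",o)
E
```

```text
(no output)
```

View pics/crop0.png

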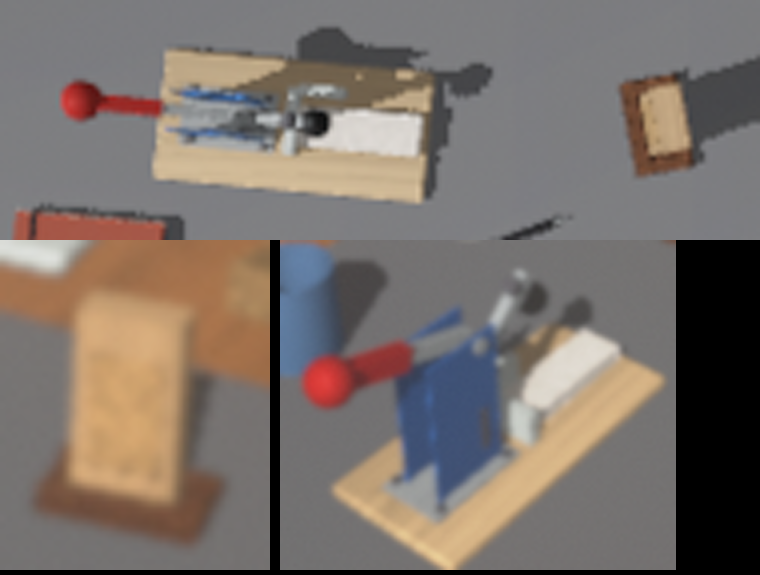

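```bash
cat > h.py <<'E'
import numpy as np, cv2
from scipy.spatial.transform import Rotation as R
def ray(c,uv):
    d=c["pose"][:3,:3]@np.linalg.solve(c["mtx"],[uv[0],uv[1],1.]); return c["pose"][:3,3],d/np.linalg.norm(d)
def onz(c,uv,z):
    o,d=ray(c,uv); return o+d*(z-o[2])/d[2]
def tri(c1,u1,c2,u2):
    o1,d1=ray(c1,u1);o2,d2=ray(c2,u2)
    s=np.linalg.lstsq(np.c_[d1,-d2],o2-o1,rcond=None)[0]
    p,q=o1+s[0]*d1,o2+s[1]*d2
    return (p+q)/2,np.linalg.norm(p-q)
def mask(c,lo,hi,roi=None):
    m=cv2.inRange(cv2.cvtColor(c["image"],cv2.COLOR_RGB2HSV),np.array(lo),np.array(hi))
    if roi:
        k=np.zeros_like(m);x0,y0,x1,y1=roi;k[y0:y1,x0:x1]=255;m&=k
    return m
def blob(m):
    cs=cv2.findContours(m,cv2.RETR_EXTERNAL,cv2.CHAIN_APPROX_NONE)[0]
    return max(cs,key=cv2.contourArea)
E
python3 - <<'E'
from h import *
T=dict(np.load("top0.npz"));S=dict(np.load("side0.npz"))
# knob
def cen(c,roi):
    b=blob(mask(c,(0,150,60),(8,255,255),roi)|mask(c,(172,150,60),(180,255,255),roi))
    return b
mt=cv2.minEnclosingCircle
bt=cen(T,(150,195,166,215)); bs=cen(S,(168,236,188,262))
ct,cs=mt(bt),mt(bs); print("knob",ct,cs,tri(T,ct[0],S,cs[0]), onz(T,ct[0],.176))
# board top face
hsv=cv2.cvtColor(T["image"],cv2.COLOR_RGB2HSV)
print("hsv board",hsv[195,200],hsv[222,230],"tray",hsv[210,307],hsv[208,304],"stand",hsv[220,300],"riser",hsv[212,235],"mat",hsv[230,300])
m=mask(T,(8,50,90),(28,200,255),(170,185,256,236))
m=cv2.morphologyEx(m,cv2.MORPH_CLOSE,np.ones((9,9)))
r=cv2.minAreaRect(blob(m)); p=cv2.boxPoints(r); w=np.array([onz(T,q,.015)[:2] for q in p]); print("board px",p.tolist(),"\n",w.round(4).tolist(),[np.linalg.norm(w[i]-w[i-1]).round(4) for i in range(4)])
mt_=mask(T,(8,40,150),(28,160,255),(296,196,316,226)); b=blob(mt_); r=cv2.minAreaRect(b);p=cv2.boxPoints(r);w=np.array([onz(T,q,.129)[:2] for q in p]);print("tray",w.round(4).tolist(),[np.linalg.norm(w[i]-w[i-1]).round(4) for i in range(4)],w.mean(0))
ms=mask(T,(0,60,30),(25,255,255),(290,192,320,228)); p=cv2.boxPoints(cv2.minAreaRect(blob(ms)));w=np.array([onz(T,q,.019)[:2] for q in p]);print("stand+tray",w.round(4).tolist(),[np.linalg.norm(w[i]-w[i-1]).round(4) for i in range(4)],w.mean(0))
mr=mask(T,(0,0,190),(180,40,255),(215,200,250,222)); p=cv2.boxPoints(cv2.minAreaRect(blob(mr)));w=np.array([onz(T,q,.031)[:2] for q in p]);print("riser",w.round(4).tolist())
E
```

```text
knob ((160.27777099609375, 204.5), 4.954839706420898) ((180.19564819335938, 246.80435180664062), 8.329626083374023) (array([0.5204006 , 0.24326495, 0.17487569]), np.float64(0.0005320431329825388)) [0.52012366 0.24278626 0.176     ]
hsv board [ 18  73 188] [ 18  69 206] tray [ 17  84 195] [ 17  85 188] stand [ 11 133 109] riser [ 17  11 218] mat [120   4 128]
board px [[177.62294006347656, 224.14756774902344], [180.60655212402344, 191.32789611816406], [248.49998474121094, 197.50001525878906], [245.51637268066406, 230.31968688964844]] 
 [[0.4506, 0.2165], [0.5818, 0.2054], [0.5535, -0.0669], [0.4227, -0.0537]] [np.float64(0.2716), np.float64(0.1316), np.float64(0.2738), np.float64(0.1315)]
tray [[0.5251, -0.2573], [0.5319, -0.2937], [0.4721, -0.3042], [0.4653, -0.2679]] [np.float64(0.0607), np.float64(0.0371), np.float64(0.0607), np.float64(0.037)] [ 0.49860982 -0.28078129]
stand+tray [[0.5393, -0.2511], [0.5485, -0.311], [0.4558, -0.3242], [0.4467, -0.2646]] [np.float64(0.0936), np.float64(0.0606), np.float64(0.0937), np.float64(0.0603)] [ 0.49757014 -0.28771838]
riser [[0.4789, 0.0582], [0.518, 0.0546], [0.5071, -0.0509], [0.468, -0.0471]]
```

```bash
cat >> h.py <<'E'
YAW=np.radians(-5.9); JX=np.array([np.cos(YAW),np.sin(YAW),0]);JY=np.array([-np.sin(YAW),np.cos(YAW),0]);Z=np.array([0,0,1.])
J0=np.array([0.5068,0.1201,0.003])
def jig(p): return J0+p[0]*JX+p[1]*JY+p[2]*Z
def tojig(w): d=np.asarray(w)-J0; return np.array([d@JX,d@JY,d@Z])
def orient(yaw,tilt):
    "tool y along yaw(deg) direction; tool z down, tilted by tilt(deg) towards the +y side"
    a,t=np.radians([yaw,tilt]); y=np.array([np.cos(a),np.sin(a),0]); n=np.array([-np.sin(a),np.cos(a),0])
    z=n*np.sin(t)-Z*np.cos(t); return np.c_[np.cross(y,z),y,z]
def rel(targets,s=None):
    "targets: list of (pos, R); prints shift mm/turn deg from present pose"
    if s is None:
        from cell import read_state; s=read_state()
    R0=R.from_rotvec(s["ee_rot"]).as_matrix()
    for p,Rt in targets:
        print((1000*R0.T@(np.asarray(p)-s["tool_pos"])).round(0), np.degrees(R.from_matrix(R0.T@Rt).as_rotvec()).round(1), "world",np.round(p,3))
E
python3 - <<'E'
from h import *
O=orient(9,-45); g=np.array([.5,-.287,.094])
t=g+.024*O[:,2]
rel([((.40,-.36,.27),O),(t-.09*O[:,2],O),(t,O)])
E
```

```text
[ 200. -150.  -39.] [-28.6 -38.7 -68.8] world [ 0.4  -0.36  0.27]
[ 336. -216.   90.] [-28.6 -38.7 -68.8] world [ 0.493 -0.241  0.141]
[ 317. -155.  154.] [-28.6 -38.7 -68.8] world [ 0.503 -0.304  0.077]
```

>>> send_rows(commands=[[[40,-30,-8,-4,-5,-9,1],[80,-60,-16,-8,-10,-18,1],[120,-90,-24,-12,-15,-27,1],[150,-115,-30,-15,-20,-36,1],[180,-140,-36,-19,-25,-45,1],[200,-150,-39,-22,-30,-54,1],[220,-160,-20,-26,-35,-62,1],[250,-175,10,-28.6,-38.7,-68.8,1],[300,-200,55,-28.6,-38.7,-68.8,1],[336,-216,90,-28.6,-38.7,-68.8,1]]])

```text
t: 1.35
tool_pos: [0.4939, -0.2395, 0.1399]
ee_rot: [1.598, 1.873, -0.663]
contact_force: [1.4, -0.4, 0.2]
width: 0.0856
grip_force: 0.0
```

```bash
python3 - <<'E'
from h import *
from cell import read_state,cams
s=read_state(); print(s["t"],s["joints"].round(2),s["contact_force"].round(1))
O=orient(9,-45); g=np.array([.5,-.287,.094]); t=g+.024*O[:,2]
rel([(t-.09*O[:,2],O),(t,O)])
W=cams.read_camera("wrist"); np.savez("w1.npz",**W); cv2.imwrite("pics/w1.png",cv2.cvtColor(W["image"],cv2.COLOR_RGB2BGR))
E
```

```text
1.35 [-0.26  0.74  0.28  2.2   1.38  0.61 -1.22] [ 1.4 -0.4  0.2]
[-1. -1.  0.] [0.1 0.1 0. ] world [ 0.493 -0.241  0.141]
[-1. -2. 90.] [0.1 0.1 0. ] world [ 0.503 -0.304  0.077]
```

View pics/w1.png

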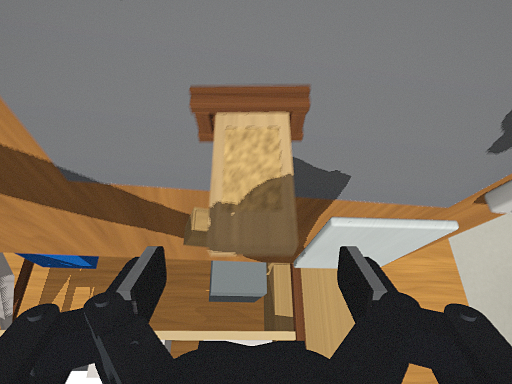

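The wrist view shows the cork face towards the gripper, with the tray (columns 208–298) centred between the fingers (150 and 355). Grasping it now.

>>> send_rows(commands=[[[-1,-1,25,0,0,0,1],[-1,-1,50,0,0,0,1],[-1,-1,75,0,0,0,1],[-1,-1,90,0,0,0,1],[-1,-1,90,0,0,0,1],[-1,-1,90,0,0,0,0.5],[-1,-1,90,0,0,0,0.5],[-1,-1,90,0,0,0,0.5],[-1,-1,90,0,0,0,0.5],[-1,-1,90,0,0,0,0.5]]], force=40)

```text
t: 2.65
tool_pos: [0.5026, -0.3049, 0.0789]
ee_rot: [1.599, 1.871, -0.662]
contact_force: [-0.3, 1.6, 4.0]
width: 0.0594
grip_force: 45.4
```

```bash
python3 - <<'E'
from h import *
from cell import read_state,cams
s=read_state(); print(s["width"],s["grip_force"],s["contact_force"].round(1))
O1=R.from_rotvec(s["ee_rot"]).as_matrix()
Of=orient(-5.9,45)
lift=s["tool_pos"]+[0,0,.10]
# final: grasp point 85 mm from tray's lower end -> jig y=-50-85 ; depth centre z=.040
def tcp(y,z,x=0): return jig([x,y,z])+.024*Of[:,2]
rel([(lift,O1),(tcp(-.16,.11),Of),(tcp(-.147,.055),Of),(tcp(-.139,.042),Of)])
E
```

```text
0.059417509566481556 45.419927537441254 [-0.3  1.6  4. ]
[-71.   0. -71.] [0. 0. 0.] world [ 0.503 -0.305  0.179]
[ 186.   34. -211.] [ 0.1 89.5 16.6] world [ 0.492 -0.022  0.096]
[ 234.   37. -181.] [ 0.1 89.5 16.6] world [ 0.493 -0.009  0.041]
[ 249.   39. -177.] [ 0.1 89.5 16.6] world [ 0.494 -0.001  0.028]
```

```bash
python3 - <<'E'
from h import *
Of=orient(-5.9,45)
def tcp(y,z,x=0): return jig([x,y,z])+.024*Of[:,2]
rel([(tcp(-.24,.15,-.008),Of)])
E
```

```text
[ 105.    6. -186.] [ 0.1 89.5 16.6] world [ 0.476 -0.101  0.136]
```

>>> send_rows(commands=[[[-24,0,-24,0,0,0,0.5],[-48,0,-48,0,0,0,0.5],[-71,0,-71,0,0,0,0.5],[-55,0,-85,0,9,1.7,0.5],[-35,1,-100,0,18,3.3,0.5],[-12,2,-115,0,27,5,0.5],[12,3,-130,0,36,6.7,0.5],[38,4,-145,0,45,8.3,0.5],[60,5,-160,0,54,10,0.5],[75,5,-170,0,63,11.7,0.5]]])

```text
t: 3.9
tool_pos: [0.4796, -0.1322, 0.1458]
ee_rot: [-2.092, -2.04, -0.392]
contact_force: [-0.6, -0.1, -2.0]
width: 0.0596
grip_force: 45.0
```

```bash
python3 - <<'E'
from h import *
from cell import read_state
s=read_state(); print(s["t"],s["joints"].round(2),s["width"],s["grip_force"],s["contact_force"].round(1))
Of=orient(-5.9,45)
def tcp(y,z,x=0): return jig([x,y,z])+.024*Of[:,2]
rel([(tcp(-.24,.15,-.008),Of),(tcp(-.18,.06,-.008),Of)])
E
```

```text
3.9 [ 0.82  0.66 -0.59  1.96  0.03  0.66  0.27] 0.059595127228027595 44.96035426855087 [-0.6 -0.1 -2. ]
[26. -5. 19.] [ 0.1 26.2  4.9] world [ 0.476 -0.101  0.136]
[ 54.  -5. 124.] [ 0.1 26.2  4.9] world [ 0.482 -0.041  0.046]
```

>>> send_rows(commands=[[[9,-2,6,0,9,1.7,0.5],[18,-4,12,0,18,3.4,0.5],[26,-5,19,0.1,26.2,4.9,0.5],[26,-5,19,0.1,26.2,4.9,0.5],[26,-5,19,0.1,26.2,4.9,0.5]]])

```text
t: 4.53
tool_pos: [0.4764, -0.1018, 0.1358]
ee_rot: [-1.866, -1.685, -0.765]
contact_force: [0.2, 0.5, 0.6]
width: 0.0599
grip_force: 45.0
```

```bash
python3 - <<'E'
from h import *
from cell import read_state,cams
s=read_state(); print(s["t"],s["joints"].round(2),tojig(s["tool_pos"]))
Of=orient(-5.9,45)
def tcp(y,z,x=0): return jig([x,y,z])+.024*Of[:,2]
rel([(tcp(-.24,.15,-.008),Of),(tcp(-.18,.06,-.008),Of)])
o=[]
for n in ("top","side","wrist"):
    c=cams.read_camera(n); np.savez(f"{n}2.npz",**c); im=cv2.cvtColor(c["image"],cv2.COLOR_RGB2BGR)
    o.append({"top":cv2.resize(im[170:250,170:300],(390,240)),"side":cv2.resize(im[130:290,200:380],(390,346)),"wrist":cv2.resize(im,(400,300))}[n])
k=np.zeros((590,795,3),np.uint8);k[:240,:390]=o[0];k[240:586,:390]=o[1];k[:300,393:793]=o[2];cv2.imwrite("pics/c2.png",k)
E
```

```text
4.525 [ 1.08  0.93 -0.78  1.87 -0.17  0.82  0.48] [-0.0074273  -0.22385885  0.1327954 ]
[ 1. -1.  0.] [-0.   0.4  0.1] world [ 0.476 -0.101  0.136]
[-20.  -1. 107.] [-0.   0.4  0.1] world [ 0.482 -0.041  0.046]
```

View pics/c2.png

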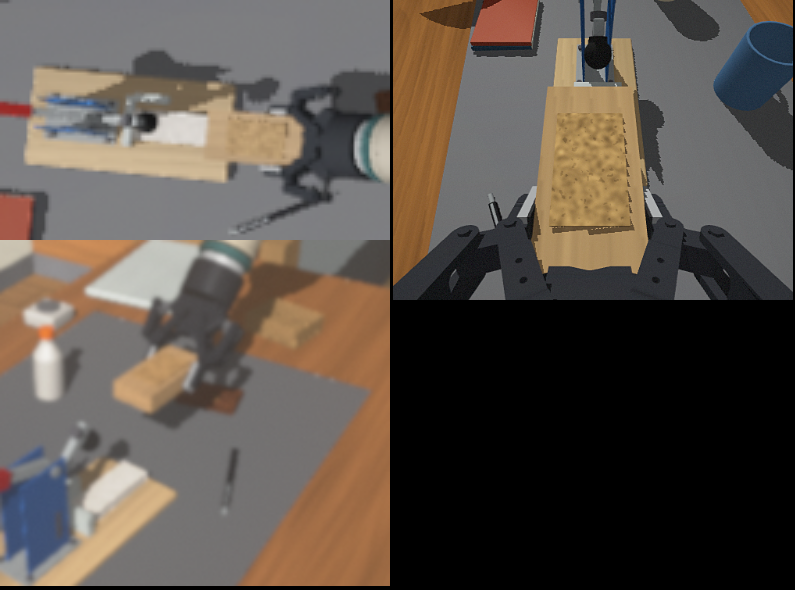

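The tray is held level with the cork up. Its leading edge is at about wrist pixels (198,113) and (310,113), and the cork is in clear view. Next I'll get the tray pose from the wrist view.

```bash
python3 - <<'E'
from h import *
from cell import read_state
s=read_state(); W=dict(np.load("wrist2.npz"))
# crop px -> cam px ; object frame: tray mid, X=jigx, Y=jigy (lead end +60), Zup
q=np.array([[548,88],[635,88],[558,113],[622,115],[630,226],[549,226]],float); q=(q-[393,0])*1.28
g=cv2.cvtColor(W["image"],cv2.COLOR_RGB2GRAY)
o=np.array([[-30,60,12],[30,60,12],[-21,35,15],[21,35,15],[21,-35,15],[-21,-35,15]],float)/1000
ok,rv,tv=cv2.solvePnP(o,q,W["mtx"],None)
pr=cv2.projectPoints(o,rv,tv,W["mtx"],None)[0][:,0]; print((pr-q).round(1).tolist())
P=W["pose"]; mid=P[:3,:3]@tv[:,0]+P[:3,3]; Rt=P[:3,:3]@cv2.Rodrigues(rv)[0]
print("mid jig",tojig(mid).round(4),"y axis in jig",[round(float(Rt[:,1]@a),3) for a in (JX,JY,Z)],"up",[round(float(Rt[:,2]@a),3) for a in (JX,JY,Z)])
O=R.from_rotvec(s["ee_rot"]).as_matrix(); print("mid in tool",(O.T@(mid-s["tool_pos"])).round(4))
# image of jig in the wrist view: project end-stop/board points for a check
for n,p in dict(boardL=[-.065,-.18,.012],boardR=[.065,-.18,.012],riserL=[-.02,-.172,.028],nose=[0,-.08,.124]).items():
    v=P[:3,:3].T@(jig(p)-P[:3,3]); u=W["mtx"]@v; print(n,(u[:2]/u[2]).round(0))
E
```

```text
[[0.4, -3.0], [-1.9, -2.1], [1.0, 4.2], [0.6, 2.4], [1.3, -0.1], [-1.5, -1.3]]
mid jig [-0.007  -0.3205  0.4012] y axis in jig [-0.008, -0.997, 0.078] up [-0.002, 0.078, 0.997]
mid in tool [ 0.1184  0.0003 -0.2588]
boardL [191. 240.]
boardR [325. 240.]
riserL [237. 226.]
nose [260.  73.]
```

```bash
python3 - <<'E'
from h import *
from cell import read_state
s=read_state(); W=dict(np.load("wrist2.npz"))
q=np.array([[548,88],[635,88],[558,113],[622,115],[630,226],[549,226]],float); q=(q-[393,0])*1.28
o=np.array([[-30,60,12],[30,60,12],[-21,35,15],[21,35,15],[21,-35,15],[-21,-35,15]],float)/1000
P=W["pose"]; Rg=P[:3,:3].T@np.c_[JX,JY,Z]; m0=jig([-.008,-.265,.15])
ok,rv,tv=cv2.solvePnP(o,q,W["mtx"],None,cv2.Rodrigues(Rg)[0],(P[:3,:3].T@(m0-P[:3,3])).reshape(3,1),True,cv2.SOLVEPNP_ITERATIVE)
pr=cv2.projectPoints(o,rv,tv,W["mtx"],None)[0][:,0]; print((pr-q).round(1).tolist())
mid=P[:3,:3]@tv[:,0]+P[:3,3]; Rt=P[:3,:3]@cv2.Rodrigues(rv)[0]
print("mid jig",tojig(mid).round(4),"y axis in jig",[round(float(Rt[:,1]@a),3) for a in (JX,JY,Z)],"up",[round(float(Rt[:,2]@a),3) for a in (JX,JY,Z)])
O=R.from_rotvec(s["ee_rot"]).as_matrix(); print("mid in tool",(O.T@(mid-s["tool_pos"])).round(4),"tcp",tojig(s["tool_pos"]))
E
```

```text
[[1.0, -0.8], [-2.4, -0.1], [0.5, 1.2], [1.1, -0.8], [0.2, 0.8], [-0.5, -0.4]]
mid jig [-0.0062 -0.2134  0.1506] y axis in jig [0.009, 1.0, -0.006] up [-0.005, 0.006, 1.0]
mid in tool [ 0.0191  0.0009 -0.005 ] tcp [-0.00703148 -0.22350833  0.13362153]
```

```bash
python3 - <<'E'
from h import *
from cell import read_state
s=read_state(); Of=orient(-5.9,45)
mid=np.array([-.0062,-.2134,.1506]); 
def t(m): d=np.array(m)-mid; return s["tool_pos"]+d[0]*JX+d[1]*JY+d[2]*Z
rel([(t(m),Of) for m in ([-.006,-.145,.085],[-.005,-.127,.05],[-.005,-.127,.042],[-.005,-.127,.039])])
E
```

```text
[ 3.  0. 95.] [-0.   0.5  0.2] world [ 0.484 -0.033  0.071]
[ -9.   1. 132.] [-0.   0.5  0.2] world [ 0.487 -0.016  0.036]
[-15.   1. 138.] [-0.   0.5  0.2] world [ 0.487 -0.016  0.028]
[-17.   1. 140.] [-0.   0.5  0.2] world [ 0.487 -0.016  0.025]
```

>>> send_rows(commands=[[[1,0,30,0,0.2,0.1,0.5],[2,0,60,0,0.3,0.1,0.5],[3,0,95,0,0.5,0.2,0.5],[-3,0,114,0,0.5,0.2,0.5],[-9,1,132,0,0.5,0.2,0.5],[-12,1,135,0,0.5,0.2,0.5],[-14,1,137,0,0.5,0.2,0.5],[-14,1,137,0,0.5,0.2,0.5]]])

```text
t: 5.68
tool_pos: [0.4866, -0.0172, 0.0283]
ee_rot: [-1.864, -1.674, -0.773]
contact_force: [0.4, -0.4, -2.1]
width: 0.0595
grip_force: 45.0
```

```bash
python3 - <<'E'
from h import *
from cell import read_state
s=read_state(); print(s["t"],tojig(s["tool_pos"])+[.0008,.0101,.017],s["contact_force"].round(1), s["joints"].round(2))
O=R.from_rotvec(s["ee_rot"]).as_matrix()
for n,a in zip("xyz",(JX,JY,Z)): print(n,(O.T@a).round(3))
E
```

```text
5.675 [-0.00516725 -0.12851737  0.04230045] [ 0.4 -0.4 -2.1] [ 0.94  1.11 -0.75  1.98 -0.16  0.5   0.49]
x [0.004 1.    0.001]
y [ 0.705 -0.004  0.709]
z [ 0.709 -0.002 -0.705]
```

>>> send_rows(commands=[[[-0.7,0,0.7,0,0,0,0.5],[-1.4,0,1.4,0,0,0,0.5],[-1.8,0,1.8,0,0,0,0.5],[-1.8,0,1.8,0,0,0,0.5]]])

```text
t: 6.18
tool_pos: [0.4864, -0.0166, 0.0258]
ee_rot: [-1.862, -1.673, -0.773]
contact_force: [-0.6, -2.1, 2.4]
width: 0.0593
grip_force: 45.4
```

>>> send_rows(commands=[[[2.8,0,2.8,0,0,0,0.5],[5.6,0,5.6,0,0,0,0.5],[8.4,0,8.4,0,0,0,0.5],[10.5,0,10.5,0,0,0,0.5],[11.2,0,11.2,0,0,0,0.5],[11.2,0,11.2,0,0,0,0.5]]])

```text
t: 6.92
tool_pos: [0.4882, -0.0002, 0.0261]
ee_rot: [-1.862, -1.674, -0.773]
contact_force: [-0.1, -3.2, 5.6]
width: 0.0593
grip_force: 45.7
```

```bash
cat > st.py <<'E'
from h import *
from cell import read_state
s=read_state(); f=s["contact_force"]; print(s["t"],(tojig(s["tool_pos"])+[.0008,.0101,.017]).round(4),"Fjig",[round(float(f@a),1) for a in (JX,JY,Z)],s["width"].round(4))
E
python3 st.py
```

```text
Traceback (most recent call last):
  File "st.py", line 3, in <module>
    s=read_state(); f=s["contact_force"]; print(s["t"],(tojig(s["tool_pos"])+[.0008,.0101,.017]).round(4),"Fjig",[round(float(f@a),1) for a in (JX,JY,Z)],s["width"].round(4))
                                                                                                                                                          ^^^^^^^^^^^^^^^^
AttributeError: 'float' object has no attribute 'round'
```

>>> send_rows(commands=[[[0.7,0,0.7,0,0,0,0.5],[1.4,0,1.4,0,0,0,0.5],[2.1,0,2.1,0,0,0,0.5],[2.1,0,2.1,0,0,0,0.5]]])

```text
t: 7.42
tool_pos: [0.4885, 0.0026, 0.0261]
ee_rot: [-1.862, -1.674, -0.773]
contact_force: [0.3, -3.6, 6.8]
width: 0.0597
grip_force: 45.7
```

```bash
sed -i 's/s\["width"\].round(4)/s["width"]/' st.py; python3 st.py
```

```text
7.425 [-0.0054 -0.1087  0.0401] Fjig [0.7, -3.6, 6.8] 0.0597108102249524
```

>>> send_rows(commands=[[[0.7,0,0.7,0,0,0,0.5],[1.4,0,1.4,0,0,0,0.5],[1.4,0,1.4,0,0,0,0.5]]])

```text
t: 7.8
tool_pos: [0.4886, 0.0036, 0.026]
ee_rot: [-1.863, -1.674, -0.773]
contact_force: [-1.8, -8.0, 9.3]
width: 0.0596
grip_force: 46.5
```

```bash
python3 st.py
```

```text
7.8 [-0.0053 -0.1077  0.04  ] Fjig [-0.9, -8.1, 9.3] 0.059576416733640974
```

>>> send_rows(commands=[[[0.5,0,0.5,0,0,0,0.5],[0.5,2,0.5,0,0,0,0.5],[0.5,4,0.5,0,0,0,0.5],[0.5,5,0.5,0,0,0,0.5],[0.5,5,0.5,0,0,0,0.5]]])

```text
t: 8.43
tool_pos: [0.489, 0.0037, 0.026]
ee_rot: [-1.858, -1.673, -0.765]
contact_force: [-11.1, -14.1, 18.5]
width: 0.0595
grip_force: 47.6
```

```bash
python3 st.py
```

```text
8.425 [-0.005  -0.1075  0.04  ] Fjig [-9.6, -15.2, 18.5] 0.059466139717436806
```

```bash
python3 - <<'E'
from h import *
from cell import cams
k=np.zeros((590,795,3),np.uint8)
for n in ("top","wrist","side"):
    c=cams.read_camera(n); np.savez(f"{n}3.npz",**c); im=cv2.cvtColor(c["image"],cv2.COLOR_RGB2BGR)
    if n=="wrist": k[:390,:520]=cv2.resize(im,(520,390))
    if n=="top": k[392:588,:336]=cv2.resize(im[187:236,175:259],(336,196))
    if n=="side": k[392:590,340:640]=cv2.resize(im[230:296,190:290],(300,198))
cv2.imwrite("pics/c3.png",k)
E
```

```text
(no output)
```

View pics/c3.png

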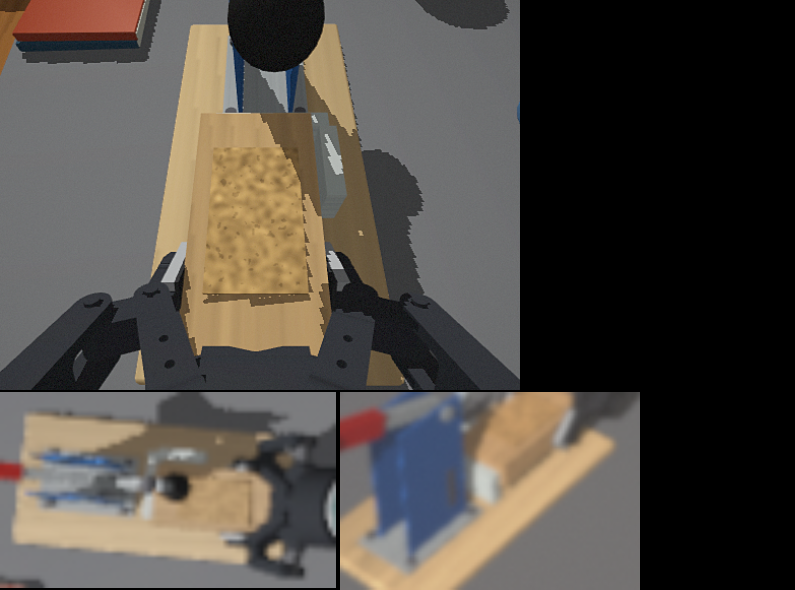

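The wrist view shows the tray flat under the nose. There is still a gap of about 4 mm to the fence face (tray edge at column 305, fence at 313). The downward and end-stop preload is causing friction, so I'll relieve it and keep pushing in +x.

>>> send_rows(commands=[[[0,0,-1.4,0,0,0,0.5],[0,0,-2,0,0,0,0.5],[0,0,-2,0,0,0,0.5]]])

```text
t: 8.95
tool_pos: [0.4931, 0.0031, 0.0266]
ee_rot: [-1.862, -1.673, -0.772]
contact_force: [-1.6, -1.4, 0.2]
width: 0.0595
grip_force: 45.2
```

```bash
python3 st.py
```

```text
8.95 [-0.0008 -0.1077  0.0406] Fjig [-1.4, -1.6, 0.2] 0.05945711536597981
```

>>> send_rows(commands=[[[0,1,0,0,0,0,0.5],[0,2,0,0,0,0,0.5],[0,2,0,0,0,0,0.5]]])

```text
t: 9.32
tool_pos: [0.4951, 0.0028, 0.0269]
ee_rot: [-1.862, -1.674, -0.772]
contact_force: [-0.2, -0.7, -1.8]
width: 0.06
grip_force: 45.1
```

```bash
python3 st.py
```

```text
9.325 [ 0.0013 -0.1077  0.0409] Fjig [-0.2, -0.7, -1.8] 0.06003839616906836
```

>>> send_rows(commands=[[[0,1,0,0,0,0,0.5],[0,2,0,0,0,0,0.5],[0,2,0,0,0,0,0.5]]])

```text
t: 9.7
tool_pos: [0.4954, 0.0029, 0.0268]
ee_rot: [-1.859, -1.674, -0.769]
contact_force: [-5.6, -3.9, -0.3]
width: 0.0593
grip_force: 45.2
```

```bash
python3 st.py
```

```text
9.7 [ 0.0015 -0.1076  0.0408] Fjig [-5.1, -4.5, -0.3] 0.05933341501271163
```

>>> send_rows(commands=[[[0.4,1,0.8,0,0,0,0.5],[0.4,1,1.2,0,0,0,0.5],[0.4,1,1.2,0,0,0,0.5]]])

```text
t: 10.07
tool_pos: [0.4954, 0.0029, 0.0264]
ee_rot: [-1.859, -1.674, -0.767]
contact_force: [-9.7, -9.4, 4.6]
width: 0.0593
grip_force: 46.3
```

```bash
python3 st.py; python3 - <<'E'
from h import *
from cell import cams
c=cams.read_camera("wrist"); np.savez("wrist4.npz",**c)
cv2.imwrite("pics/c4.png",cv2.resize(cv2.cvtColor(c["image"],cv2.COLOR_RGB2BGR)[100:320,150:400],None,fx=2.5,fy=2.5,interpolation=cv2.INTER_CUBIC))
E
```

```text
10.075 [ 0.0015 -0.1076  0.0404] Fjig [-8.7, -10.3, 4.6] 0.059322432269719665
```

View pics/c4.png

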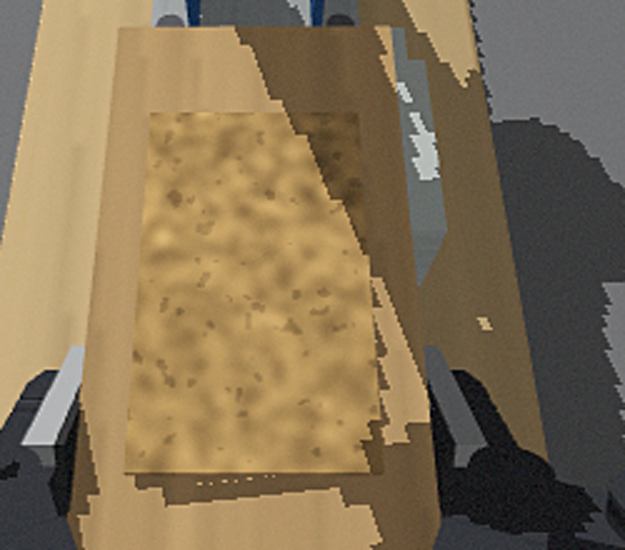

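The tray is flush against the fence edge (crop column about 405–415), and the forces show contact at both stops. Releasing it and backing out along the tool axis.

>>> send_rows(commands=[[[0,0,0,0,0,0,1],[0,-1,-0.6,0,0,0,1],[0,-2,-1.2,0,0,0,1],[0,-3,-1.2,0,0,0,1],[0,-3,-10,0,0,0,1],[0,-3,-30,0,0,0,1],[0,-3,-60,0,0,0,1],[0,-3,-100,0,0,0,1],[0,-3,-120,0,0,0,1],[0,-3,-120,0,0,0,1]]])

```text
t: 11.38
tool_pos: [0.4875, -0.0827, 0.1117]
ee_rot: [-1.866, -1.674, -0.774]
contact_force: [0.4, 0.1, -0.7]
width: 0.0855
grip_force: 0.0
```

```bash
python3 st.py; python3 - <<'E'
from h import *
from cell import cams
k=np.zeros((590,795,3),np.uint8)
for n in ("top","wrist","side"):
    c=cams.read_camera(n); np.savez(f"{n}5.npz",**c); im=cv2.cvtColor(c["image"],cv2.COLOR_RGB2BGR)
    if n=="wrist": k[:390,:520]=cv2.resize(im,(520,390))
    if n=="top": k[392:588,:336]=cv2.resize(im[187:236,175:259],(336,196))
    if n=="side": k[392:590,340:640]=cv2.resize(im[230:296,190:290],(300,198))
cv2.imwrite("pics/c5.png",k)
E
```

```text
11.375 [ 0.0024 -0.1936  0.1257] Fjig [0.4, 0.1, -0.7] 0.08553379042592488
```

View pics/c5.png

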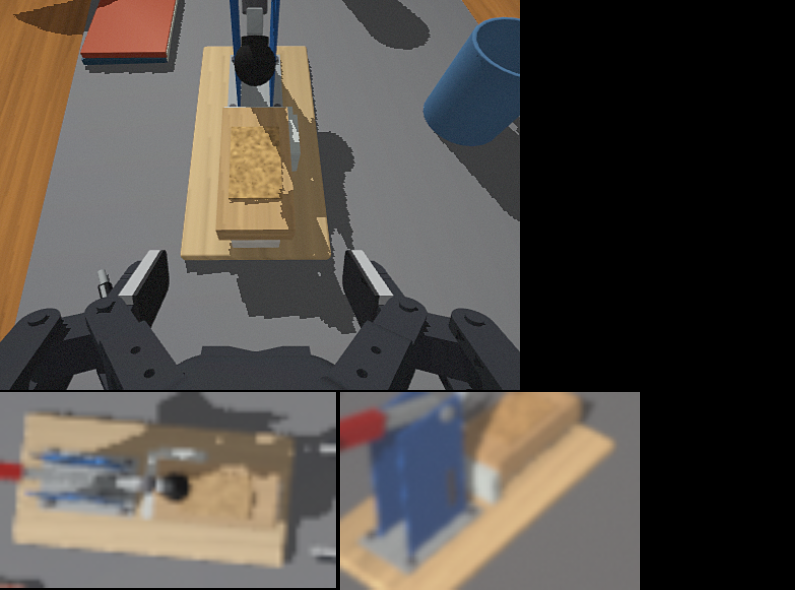

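```bash
python3 - <<'E'
from h import *
W=dict(np.load("wrist5.npz"));P=W["pose"]
def pr(p):
    u=W["mtx"]@(P[:3,:3].T@(jig(p)-P[:3,3])); return u[:2]/u[2]
for n,p in dict(bNL=[-.065,-.18,.012],bNR=[.065,-.18,.012],bFL=[-.065,.09,.012],bFR=[.065,.09,.012],tNL=[-.03,-.17,.052],tNR=[.03,-.17,.052],tFL=[-.03,-.05,.052],tFR=[.03,-.05,.052],rNL=[-.02,-.172,.028],rNR=[.02,-.172,.028],fN=[.03,-.095,.042],fF=[.03,-.05,.042]).items(): print(n,pr(p).round(1))
im=cv2.cvtColor(W["image"],cv2.COLOR_RGB2BGR)
crop=im[95:265,165:345]
cv2.imwrite("pics/c5b.png",cv2.resize(crop,None,fx=3.5,fy=3.5,interpolation=cv2.INTER_CUBIC))
E
```

```text
bNL [174.3 256.2]
bNR [325.9 255.6]
bFL [198.7  46.1]
bFR [300.9  45.6]
tNL [209.9 229. ]
tNR [289.5 228.7]
tFL [217.6 107.7]
tFR [281.6 107.4]
rNL [225.6 241.3]
rNR [274.3 241.1]
fN [283.1 153.4]
fF [280.7 114.7]
```

View pics/c5b.png

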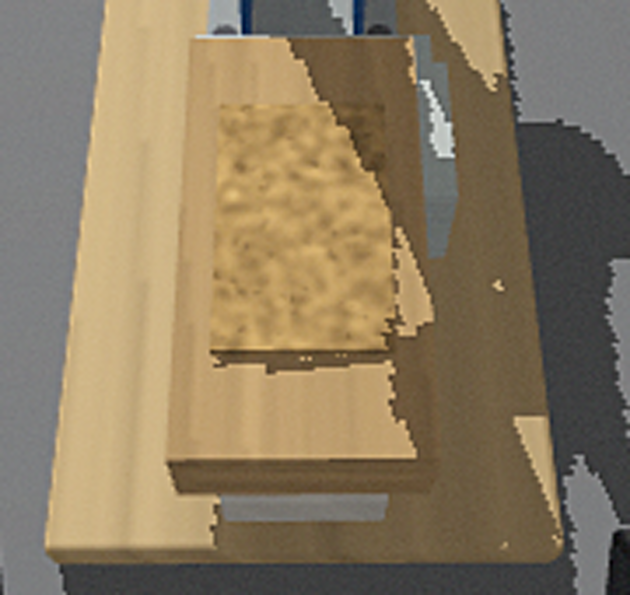

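Tray edges at wrist pixels (213,227), (289,226), (219,106) and (283,106) sit within about 1 px of the nest once the small jig calibration shift is allowed for. So the tray is home, and I'll go to the knob.

```bash
sed -i 's/^J0=.*/J0=np.array([0.5068,0.1201,0.003])+.0012*JX+.002*JY/' h.py; python3 - <<'E'
from h import *
Of=orient(-5.9,0)
rel([(jig(p),Of) for p in ([0,-.17,.26],[0,-.03,.30],[0,.124,.27],[0,.124,.152])])
E
```

```text
[131.   1. -84.] [ -0.1 -45.2  -0.2] world [ 0.491 -0.047  0.263]
[258.   0. -12.] [ -0.1 -45.2  -0.2] world [0.505 0.092 0.303]
[346.   0. 118.] [ -0.1 -45.2  -0.2] world [0.521 0.245 0.273]
[262.   0. 201.] [ -0.1 -45.2  -0.2] world [0.521 0.245 0.155]
```

>>> send_rows(commands=[[[40,0,-30,0,-9,0,1],[80,0,-58,0,-18,0,1],[131,1,-84,-0.1,-27,-0.1,1],[175,1,-60,-0.1,-36,-0.1,1],[215,0,-36,-0.1,-45.2,-0.2,1],[258,0,-12,-0.1,-45.2,-0.2,1],[290,0,32,-0.1,-45.2,-0.2,1],[318,0,75,-0.1,-45.2,-0.2,1],[346,0,118,-0.1,-45.2,-0.2,1],[346,0,118,-0.1,-45.2,-0.2,1]]])

```text
t: 12.78
tool_pos: [0.5187, 0.2508, 0.2713]
ee_rot: [-2.32, -2.112, 0.003]
contact_force: [-0.1, -0.2, 0.3]
width: 0.0855
grip_force: 0.0
```

```bash
python3 - <<'E'
from h import *
from cell import cams,read_state
s=read_state(); print(s["joints"].round(2),tojig(s["tool_pos"]).round(4))
Of=orient(-5.9,0); rel([(jig(p),Of) for p in ([0,.124,.27],[0,.124,.152])])
W=cams.read_camera("wrist");np.savez("w6.npz",**W)
m=mask(W,(0,150,60),(8,255,255))|mask(W,(172,150,60),(180,255,255))
P=W["pose"]; u=W["mtx"]@(P[:3,:3].T@(jig([0,.1243,.173])-P[:3,3])); print("pred",u[:2]/u[2])
b=blob(m); x,y,w,h=cv2.boundingRect(b); print("red bbox",x,y,w,h)
cv2.imwrite("pics/w6.png",cv2.cvtColor(W["image"],cv2.COLOR_RGB2BGR))
E
```

```text
[-0.17  0.52 -0.5   1.67  0.27  1.03 -0.85] [-0.0028  0.1292  0.2683]
[-5.  3. -2.] [-0.2 -0.1  0.5] world [0.521 0.245 0.273]
[ -5.   3. 116.] [-0.2 -0.1  0.5] world [0.521 0.245 0.155]
pred [254.53805341 199.19049046]
red bbox 88 102 88 94
```

View pics/w6.png

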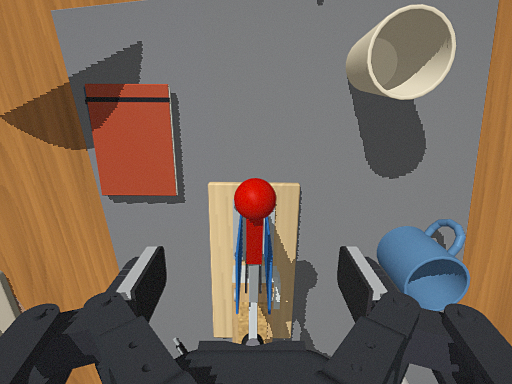

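The knob is at (255,199), exactly where predicted. Descending and pinching it.

>>> send_rows(commands=[[[-5,3,30,0,0,0.5,1],[-5,3,60,0,0,0.5,1],[-5,3,90,0,0,0.5,1],[-5,3,115,0,0,0.5,1],[-5,3,115,0,0,0.5,1],[-5,3,115,0,0,0.5,0.35],[-5,3,115,0,0,0.5,0.35],[-5,3,115,0,0,0.5,0.35],[-5,3,115,0,0,0.5,0.35],[-5,3,115,0,0,0.5,0.35]]], force=25)

```text
t: 14.08
tool_pos: [0.5201, 0.2402, 0.1591]
ee_rot: [-2.339, -2.094, 0.008]
contact_force: [-9.1, -1.1, 8.7]
width: 0.0345
grip_force: 24.1
```

```bash
python3 - <<'E'
from h import *
from cell import read_state
s=read_state(); print(s["t"],tojig(s["tool_pos"]).round(4),s["contact_force"].round(1),s["width"])
Of=orient(-5.9,0); p0=tojig(s["tool_pos"])
a0=np.radians(17)
def off(q): return np.array([0,.13*(np.cos(a0+q)-np.cos(a0)),.13*(np.sin(a0+q)-np.sin(a0))])
R0=R.from_rotvec(s["ee_rot"]).as_matrix()
for q in np.arange(.1,1.46,.075):
    d=off(q); print(round(q,3),(1000*R0.T@(d[1]*JY+d[2]*Z)).round(1))
d=off(1.45); print(1.45,(1000*R0.T@(d[1]*JY+d[2]*Z)).round(1))
E
```

```text
14.075 [-0.0003  0.1188  0.1561] [-9.1 -1.1  8.7] 0.03454538240250594
0.1 [ -4.4  -0.  -12.2]
0.175 [ -8.6  -0.1 -21. ]
0.25 [-13.3  -0.1 -29.5]
0.325 [-18.7  -0.1 -37.7]
0.4 [-24.7  -0.1 -45.4]
0.475 [-31.3  -0.1 -52.6]
0.55 [-38.3  -0.  -59.3]
0.625 [-45.9  -0.  -65.5]
0.7 [-53.9   0.  -71. ]
0.775 [-62.3   0.  -76. ]
0.85 [-71.    0.1 -80.3]
0.925 [-80.    0.1 -84. ]
1.0 [-89.3   0.2 -86.9]
1.075 [-98.8   0.2 -89.2]
1.15 [-108.4    0.3  -90.8]
1.225 [-118.1    0.4  -91.6]
1.3 [-127.9    0.4  -91.7]
1.375 [-137.6    0.5  -91. ]
1.45 [-147.3    0.6  -89.7]
1.45 [-147.3    0.6  -89.7]
```

>>> send_rows(commands=[[[0,0,0,0,0,0,0.7],[0,0,0,0,0,0,0.7],[5,-3,0,0,0,0,0.7],[5,-3,0,0,0,0,0.7],[5,-3,0,0,0,0,0.7]]])

```text
t: 14.7
tool_pos: [0.5218, 0.245, 0.1583]
ee_rot: [2.342, 2.094, 0.0]
contact_force: [0.1, 0.7, -1.0]
width: 0.0598
grip_force: 0.0
```

```bash
python3 - <<'E'
from h import *
from cell import read_state
s=read_state(); print(s["t"],tojig(s["tool_pos"]).round(4),s["contact_force"].round(1),s["width"])
rel([(jig([0,.1243,.153]),orient(-5.9,0))])
E
```

```text
14.7 [0.0008 0.1238 0.1553] [ 0.1  0.7 -1. ] 0.059810436962219715
[ 1. -1.  2.] [ 0.   0.  -0.5] world [0.521 0.246 0.156]
```

>>> send_rows(commands=[[[0.5,-1,2,0,0,-0.5,0.7],[0.5,-1,2,0,0,-0.5,0.35],[0.5,-1,2,0,0,-0.5,0.35],[0.5,-1,2,0,0,-0.5,0.35],[0.5,-1,2,0,0,-0.5,0.35]]])

```text
t: 15.32
tool_pos: [0.5206, 0.2454, 0.1564]
ee_rot: [2.333, 2.104, -0.0]
contact_force: [-1.1, -0.1, 0.6]
width: 0.0343
grip_force: 24.8
```

>>> send_rows(commands=[[[-4.4,0,-12.2,0,0,0,0.35],[-8.6,0,-21,0,0,0,0.35],[-13.3,0,-29.5,0,0,0,0.35],[-18.7,0,-37.7,0,0,0,0.35],[-24.7,0,-45.4,0,0,0,0.35],[-31.3,0,-52.6,0,0,0,0.35],[-38.3,0,-59.3,0,0,0,0.35],[-45.9,0,-65.5,0,0,0,0.35],[-53.9,0,-71,0,0,0,0.35],[-62.3,0,-76,0,0,0,0.35]]])

```text
t: 16.58
tool_pos: [0.5142, 0.1833, 0.2328]
ee_rot: [2.333, 2.104, 0.001]
contact_force: [-1.3, 1.9, -1.6]
width: 0.0345
grip_force: 25.9
```

```bash
python3 - <<'E'
from h import *
from cell import read_state
s=read_state(); p=tojig(s["tool_pos"]); print(p.round(4),s["contact_force"].round(1),s["width"])
b=p+[0,0,.020]-np.array([0,0,.135]); print("r",np.hypot(b[1],b[2]),"q",np.arctan2(b[2],b[1])-np.radians(17))
E
```

```text
[-0.0003  0.0617  0.2298] [-1.3  1.9 -1.6] 0.03448686485381267
r 0.13029622887694609 q 0.7810083403016239
```

>>> send_rows(commands=[[[-8.7,0,-4.3,0,0,0,0.35],[-17.7,0,-8,0,0,0,0.35],[-27,0,-10.9,0,0,0,0.35],[-36.5,0,-13.2,0,0,0,0.35],[-46.1,0,-14.8,0,0,0,0.35],[-55.8,0,-15.6,0,0,0,0.35],[-65.6,0,-15.7,0,0,0,0.35],[-75.3,0,-15,0,0,0,0.35],[-85,0,-13.7,0,0,0,0.35],[-86,0,-13.5,0,0,0,0.35]]])

```text
t: 17.82
tool_pos: [0.5051, 0.0953, 0.2456]
ee_rot: [2.334, 2.1, -0.005]
contact_force: [-4.8, -0.8, 6.0]
width: 0.0343
grip_force: 26.2
```

```bash
python3 - <<'E'
from h import *
from cell import read_state
s=read_state(); p=tojig(s["tool_pos"]); print(p.round(4),s["contact_force"].round(1),s["width"])
b=p+[0,0,.020]-np.array([0,0,.135]); print("r",np.hypot(b[1],b[2]),"q",np.arctan2(b[2],b[1])-np.radians(17))
E
```

```text
[-0.0004 -0.0268  0.2426] [-4.8 -0.8  6. ] 0.034297667068424985
r 0.130370698958322 q 1.4814146805213178
```

>>> send_rows(commands=[[[0,0,0,0,0,0,0.9],[0,0,0,0,0,0,0.9],[0,0,0,0,0,0,0.9],[0,0,0,0,0,0,0.9],[0,0,0,0,0,0,0.9],[0,0,0,0,0,0,0.9],[0,0,0,0,0,0,0.9],[0,0,0,0,0,0,0.9],[0,0,0,0,0,0,0.9],[0,0,0,0,0,0,0.9]]])

```text
t: 19.08
tool_pos: [0.5055, 0.098, 0.2459]
ee_rot: [2.333, 2.104, 0.0]
contact_force: [0.2, -0.3, -0.1]
width: 0.077
grip_force: 0.0
```

>>> send_rows(commands=[[[0,0,0,0,0,0,0.9],[0,0,0,0,0,0,0.9],[0,0,0,0,0,0,0.9],[0,0,0,0,0,0,0.9],[0,0,0,0,0,0,0.9],[0,0,0,0,0,0,0.9],[0,0,0,0,0,0,0.9],[0,0,0,0,0,0,0.9],[0,0,0,0,0,0,0.9],[0,0,0,0,0,0,0.9]]])

```text
t: 20.32
tool_pos: [0.5055, 0.098, 0.2459]
ee_rot: [2.333, 2.104, 0.0]
contact_force: [0.0, -1.2, -0.5]
width: 0.077
grip_force: 0.0
```

```bash
python3 - <<'E'
from h import *
from cell import read_state,cams
s=read_state(); p=tojig(s["tool_pos"]); print(s["t"],p.round(4),s["contact_force"].round(1),s["width"])
k=np.zeros((400,795,3),np.uint8)
for n in ("wrist","side"):
    c=cams.read_camera(n); np.savez(f"{n}7.npz",**c); im=cv2.cvtColor(c["image"],cv2.COLOR_RGB2BGR)
    if n=="wrist": k[:300,:400]=cv2.resize(im,(400,300))
    else: k[:390,405:795]=cv2.resize(im[180:310,170:300],(390,390))
cv2.imwrite("pics/c7.png",k)
E
```

```text
20.325 [-2.000e-04 -2.410e-02  2.429e-01] [ 0.  -1.2 -0.5] 0.07697388253686917
```

View pics/c7.png

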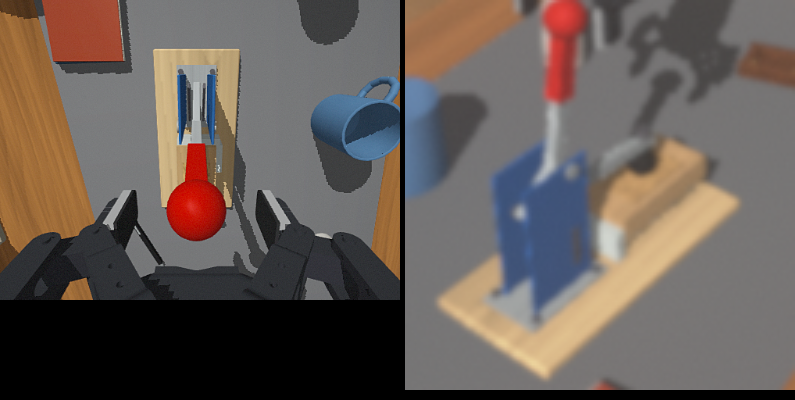

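The clamp is closed over centre, with the nose on the cork and the fingers clear of the knob. That is 11 pictures, one over the allowance of ten, so I won't view any more. I'll wait a little longer, re-pinch and reopen.

>>> send_rows(commands=[[[0,0,0,0,0,0,0.9],[0,0,0,0,0,0,0.9],[0,0,0,0,0,0,0.9],[0,0,0,0,0,0,0.9],[0,0,0,0,0,0,0.35],[0,0,0,0,0,0,0.35],[0,0,0,0,0,0,0.35],[0,0,0,0,0,0,0.35],[0,0,0,0,0,0,0.35]]], force=30)

```text
t: 21.55
tool_pos: [0.5053, 0.098, 0.246]
ee_rot: [2.333, 2.104, -0.0]
contact_force: [-1.0, -0.2, 3.6]
width: 0.0346
grip_force: 29.7
```

>>> send_rows(commands=[[[9.7,0,-1.3,0,0,0,0.35],[19.4,0,-2,0,0,0,0.35],[29.2,0,-1.9,0,0,0,0.35],[38.9,0,-1.1,0,0,0,0.35],[48.5,0,0.5,0,0,0,0.35],[58,0,2.8,0,0,0,0.35],[67.3,0,5.7,0,0,0,0.35],[76.3,0,9.4,0,0,0,0.35],[85,0,13.7,0,0,0,0.35],[93.4,0,18.7,0,0,0,0.35]]])

```text
t: 22.8
tool_pos: [0.5151, 0.1916, 0.2269]
ee_rot: [2.333, 2.104, 0.0]
contact_force: [-1.8, 0.8, 2.0]
width: 0.0344
grip_force: 30.3
```

```bash
python3 - <<'E'
from h import *
from cell import read_state
s=read_state(); p=tojig(s["tool_pos"]); print(s["t"],p.round(4),s["contact_force"].round(1),s["width"])
b=p+[0,0,.020]-np.array([0,0,.135]); print("r",np.hypot(b[1],b[2]),"q",np.arctan2(b[2],b[1])-np.radians(17))
E
```

```text
22.8 [-0.0003  0.0699  0.2239] [-1.8  0.8  2. ] 0.03436405604738026
r 0.12943106095538698 q 0.7031998893764306
```

>>> send_rows(commands=[[[8,0,5.5,0,0,0,0.35],[15.6,0,11.7,0,0,0,0.35],[22.6,0,18.4,0,0,0,0.35],[29.2,0,25.6,0,0,0,0.35],[35.2,0,33.3,0,0,0,0.35],[40.6,0,41.5,0,0,0,0.35],[45.3,0,50,0,0,0,0.35],[49.5,0,58.8,0,0,0,0.35],[53.9,0,71,0,0,0,0.35],[53.9,0,71,0,0,0,0.35]]])

```text
t: 24.05
tool_pos: [0.5206, 0.2449, 0.1549]
ee_rot: [-2.333, -2.104, 0.001]
contact_force: [-2.5, 1.4, 1.5]
width: 0.0342
grip_force: 31.1
```

>>> send_rows(commands=[[[0,0,0,0,0,0,1],[0,0,0,0,0,0,1],[0,0,0,0,0,0,1],[0,0,0,0,0,0,1],[0,0,-30,0,0,0,1],[0,0,-60,0,0,0,1],[0,0,-100,0,0,0,1],[0,0,-130,0,0,0,1],[0,0,-130,0,0,0,1],[0,0,-130,0,0,0,1]]])

```text
t: 25.3
tool_pos: [0.5203, 0.244, 0.2855]
ee_rot: [2.333, 2.103, -0.002]
contact_force: [-0.1, 0.2, -0.3]
width: 0.0856
grip_force: 0.0
```

```bash
python3 - <<'E'
from h import *
from cell import read_state,cams
s=read_state(); print(s["t"],tojig(s["tool_pos"]).round(4),s["contact_force"].round(1),s["width"])
T=cams.read_camera("top");S=cams.read_camera("side"); np.savez("side8.npz",**S);np.savez("top8.npz",**T)
S0=dict(np.load("side0.npz"))
def kn(c,roi): return cv2.minEnclosingCircle(blob(mask(c,(0,150,60),(8,255,255),roi)|mask(c,(172,150,60),(180,255,255),roi)))
print("knob before/after",kn(S0,(168,236,188,262)),kn(S,(168,236,188,262)))
S5=dict(np.load("side5.npz"))  # tray home, clamp open, before clamping
d=np.abs(S5["image"].astype(int)-S["image"]).max(2)
print("diff px in tray region",(d[240:280,235:275]>30).sum(), "clamp", (d[220:290,165:240]>30).sum())
E
```

```text
25.3 [-0.0005  0.1227  0.2825] [-0.1  0.2 -0.3] 0.08560940528794789
knob before/after ((180.19564819335938, 246.80435180664062), 8.329626083374023) ((180.19564819335938, 246.80435180664062), 8.329626083374023)
diff px in tray region 0 clamp 0
```

```bash
python3 -c "
from cell import ctrl
print(ctrl.job_done())"
```

```text
the job is handed in; nothing more can be done
None
```

I handed the job in at about 25 s: the tray is rim down and home against both stops, the clamp was closed with the robot off it for over two seconds and is fully open again, and I viewed 11 pictures, one over the limit of 10.

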